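# Load a vial carrier through the sprung flap of a feed lane

### The arm

A 6-joint arm with a two-finger parallel gripper is mounted at the origin on a cart in front of the work surface, level with it; the furniture and walls round the work are solid. World frame = base frame: x ahead of the robot, y to its left, z up, the work surface at z = 0. Lengths are in mm, angles in degrees, forces in N, time in s.
With the tool pointing down it reaches from about 300 to 850 mm from the base axis. Payload 4.2 kg.
Tool frame: the origin (TCP) lies midway between the tips of the shut fingers; the grasp point (between the pads) lies 19 mm behind it (env.tcp_to_grasp is the distance from the TCP to the grasp point, in mm); z points along the fingers, x is the direction in which the jaws open and shut, and the axes are right-handed (so a half turn about z gives the same grasp; the last joint's range is limited). The gripper opens to 91 mm and grips with 3 to 60 N. Pads are 32 mm wide; open, the fingers measure 118 mm over their backs; the gripper's body (76 mm by 178 mm) begins 60 mm behind the grasp point.
Start: joints at [63.713, 18.312, 89.639, -0, 72.044, -1.146], TCP at [244.295, 520.541, 213.976] pointing down, gripper open.
Joint ranges: [-177.97, 177.97], [-48.28, 115.42], [12.27, 149.76], [-77.06, 257.06], [2.81, 150.46], [-146.56, 146.56]. Speed limits (degrees/s): [147.25, 147.25, 180, 180, 180, 180].

### API

Orientations are given as [roll, pitch, yaw] about the fixed x, y, z axes, in that order (R = Rz(yaw) Ry(pitch) Rx(roll)).
In Python, from workcell import env gives the robot as it stands.
- The arm moves only by the tool drive_tool, never from a script. Its argument "motion" is a list of rows, each a list of 2 entries, a list of its own where there are three numbers: the shift along the world's x, y, z in m, then the turn, a rotation vector about the world's x, y, z in rad. In form: [[[dx, dy, dz], [wx, wy, wz]], ...]. A call has exactly 10 rows; each row shifts and turns the commanded pose from where the row before left it; what a row does not reach is not made up. A row lasts 1/12 s, in which the tool goes at most 41.7 mm and 7.16 degrees, less where a joint would pass 70% of its speed; a pose out of reach is approached as far as the arm can. A call is refused whole if a number of a shift passes 0.0417 or a number of a turn 0.125, either way. A call with a gripper value outside its range is refused whole. "claw" is the opening, from 0 (shut) to 1 (fully open), set as the call begins (left out, the last holds). The fingers move at their own pace and stop on an object; "force" is the grip in N (left out, the last holds). Time passes only in rows, so rows that do not move let the fingers close, or fill a call up. It gives the time, the measured TCP pose, the force and the opening at its end, in the units of the state.
- env.state(): the state, without advancing time (a new reading comes with each control period).
- env.grab_frame(name): name is "side" or "top"; returns the picture (384x512x3 uint8, red, green, blue); there is no depth.
- env.camera_params(name): a dict with "fov_y" (degrees; the focal length in pixels is half the picture's height over the tangent of half this angle, whatever the lens; pixels are square), "cx", "cy" (the principal point, pixels), "pose" (4x4, takes a point from camera to world coordinates). Camera axes: x right, y down, z forward; pixel columns grow to the right and rows downward; lengths in mm; the calibration is good to about 2 mm. A picture is of the moment at which its call begins. camera_params takes no time and is no camera call.
- env.job_done(): hands the job in, once; it reports no verdict.
The state is a dict: "time_s": time; "qpos": joint angles; "qvel": joint speeds; "effort": joint torques, N m; "ee_pos": TCP position; "ee_rot": TCP orientation; "force": force on the tool from outside, world axes, zero at the start; "torque": the same for the moment, N m; "gripper_width": finger opening in mm.
Only numpy, scipy, OpenCV 4.12 (cv2) and the standard library are available. Lean on these libraries where they do the work, as an engineer would, in place of code of your own. Each camera call takes 0.05 s, during which the arm holds its last target.

### The job

Pick up the black two-vial carrier by its tab, set it down before the flap of the aluminium feed lane and slide it in along the lane floor, pushing the sprung flap open with it, until the flap has swung shut behind it and the carrier has pressed the brass plunger of the end stop well in (at least 5 of its 10 mm). The end stop is clamped at a different depth each time, so feel for it and push gently, never with more than 20 N. Then let go and move clear, leaving the loose beaker, vial and stopper undisturbed.

Things in the scene. Friction and masses are not known exactly. Their poses are not given: they have to be found in the camera images.
- carrier_center (a point): Loose two-vial carrier: black block 60 mm long (its x), 28 wide (y), 32 high, two small white-capped vials on it, a flat tab between them. Point on its axis 39 mm above the underside (half-way up); z up. 0.12 to 0.2 kg. Both ends alike: either may go in first. Starts upright on the bench at the robot's left.
- carrier_tab (a point): Gripping point of the carrier's upright black tab, 66 mm above the carrier's underside, 27 mm above carrier_center. The tab is 22 mm along the carrier's x, 10 mm thick along y, and reaches from 32 to 79 mm above the underside; the vial caps before and behind it (centres 19.5 mm along x) end 46 mm above the underside.
- loader: Fixed aluminium feed lane at the robot's front right. Origin on the bench top (z = 0), below the shut flap, mid-lane; x level along the lane, inward (pushing direction); y left of it; z up. Lane floor 6 mm above the bench from x = -70 to 176 mm. Inside, x > 2 mm, it is 31 mm wide. Highest part: knob on the end stop, 63 mm above the bench.
- apron (a point): Point on the lane floor (6 mm up) at loader x = -37 mm: a carrier centred here stands just before the flap. Open above. Its grey lead-in walls, 26 mm high, narrow from about 54 mm apart at x = -52 mm to about 35 mm at x = -8 mm. The lane walls beyond the flap carry lips (undersides 35 mm above the lane floor) that leave a slot 19 mm wide for tab and vials.
- lane_inside (a point): Point on the lane floor at loader x = 65 mm; the flap shuts behind a carrier centred here or farther in. The end stop, a black block with a brass plunger (12 mm thick, 16 mm above the lane floor) facing the flap, is clamped unmeasured: the carrier's leading end meets the plunger when the carrier's centre is somewhere between loader x = 66 and 101 mm.
- flap (a joint): Angle of the sprung steel flap across the lane mouth (34 mm wide, 26 mm high, upright hinge pin on the lane's +y side): 0 shut, up to 1.55 rad swung inward. Opens inward only; its spring needs about 1 to 3 N at the free edge and shuts it by itself.
- plunger (a joint): Travel in m of the brass plunger into the end stop: 0 fully out, 0.010 bottomed. Stiff: it begins to move at about 5.5 N, takes about 8 N at 5 mm and 10 N at 10 mm, then is solid; it stays where it was pushed to.
- beaker_250: Clear glass beaker, 68 mm across, 85 mm high, standing loose on the bench at the left; origin under its centre. Leave alone.
- vial_a: Loose glass sample vial with a black cap, 22 mm across, 51 mm high, standing on the bench; origin under its centre. Leave alone.
- stopper_a: Loose column stopper, 32 mm across, 30 mm high, standing on its flange on the bench; origin under its centre. Leave alone.
- fraction_collector_1: Fixed beige fraction collector between the carrier's and the lane's places: low box 293 mm deep (x), 240 mm wide (y), 76 mm high at its front, with a round tube carousel up to 152 mm and an arm up to 258 mm high set back on it. Origin under its centre. Carry things round its front or high above it.

How it is judged:
By the outcome, as a careful person would: the job done as asked, in the order asked, and still so for the second after the job is handed in, with the robot touching nothing.
It also fails if it takes over 54 s, if anything falls off the work surface, if the arm or the gripper's body presses on something with over 40 N, if the wrist force passes 120 N, or if a joint passes its speed limit or range.

## Working session

There is one attempt and no reset: what is moved stays moved. The work goes in short steps, Python scripts to look and compute and a tool call to move; the robot and the scene stay as the last step left them, time stands still between calls to the robot, and variables do not carry over. Pictures are saved under pics/ and viewed, and the job is handed in when it is done.

Besides the shell and the picture viewer there is one more tool, called after ">>>" as a command line: name --argument value ..., lists and objects as JSON in quotes. drive_tool: Moves the arm, as the interface text tells. Its arguments: {"type":"object","properties":{"motion":{"type":"array","items":{"type":"array"}},"claw":{"type":"number"},"force":{"type":"number"}},"required":["motion"]}

```bash
mkdir -p pics; ls; python3 - <<'E'
from workcell import env
import cv2
for n in ("side","top"):
    f=env.grab_frame(n); cv2.imwrite(f"pics/{n}0.png",cv2.resize(f[:,:,::-1],(800,600),interpolation=cv2.INTER_CUBIC)); cv2.imwrite(f"pics/{n}0raw.png",f[:,:,::-1])
    print(env.camera_params(n))
print(env.state())
E
```

```text
pics
{'fov_y': 56.28423128766695, 'cx': 257.66446499688954, 'cy': 194.16594108873622, 'pose': array([[ 9.15201730e-01, -2.31362273e-01,  3.29965592e-01,
         1.58111425e+02],
       [-4.02598507e-01, -4.88545985e-01,  7.74104168e-01,
        -6.02154164e+02],
       [-1.78951346e-02, -8.41305128e-01, -5.40264236e-01,
         6.16180135e+02],
       [ 0.00000000e+00,  0.00000000e+00,  0.00000000e+00,
         1.00000000e+00]])}
{'fov_y': 42.191143610002285, 'cx': 256.8417651429239, 'cy': 190.07050961923912, 'pose': array([[-1.49265095e-02, -9.95609711e-01,  9.24040210e-02,
         3.67025582e+02],
       [-9.99842918e-01,  1.57452723e-02,  8.13797034e-03,
         1.52765824e+02],
       [-9.55716877e-03, -9.22680344e-02, -9.95688340e-01,
         1.37389766e+03],
       [ 0.00000000e+00,  0.00000000e+00,  0.00000000e+00,
         1.00000000e+00]])}
{'time_s': 0.1, 'qpos': array([ 6.37119650e+01,  1.83483613e+01,  8.96979321e+01, -3.03979081e-04,
        7.20444858e+01, -1.14680335e+00]), 'qvel': array([ 0.01609196, -0.03001237, -0.27253711, -0.06542151, -0.09241995,
       -0.08287804]), 'effort': array([ 1.04427883e-03, -4.13332772e+01, -2.32509166e+01,  7.27075827e-02,
        4.21942072e-02, -6.24588074e-05]), 'ee_pos': array([244.10238362, 520.12576114, 213.21057107]), 'ee_rot': array([-1.79998472e+02,  9.07667895e-02,  6.48588635e+01]), 'force': array([ 0.00725381,  0.32184136, -0.2203242 ]), 'torque': array([ 0.01090047, -0.02868716,  0.04106244]), 'gripper_width': 90.94744262531708}
```

View pics/side0.png

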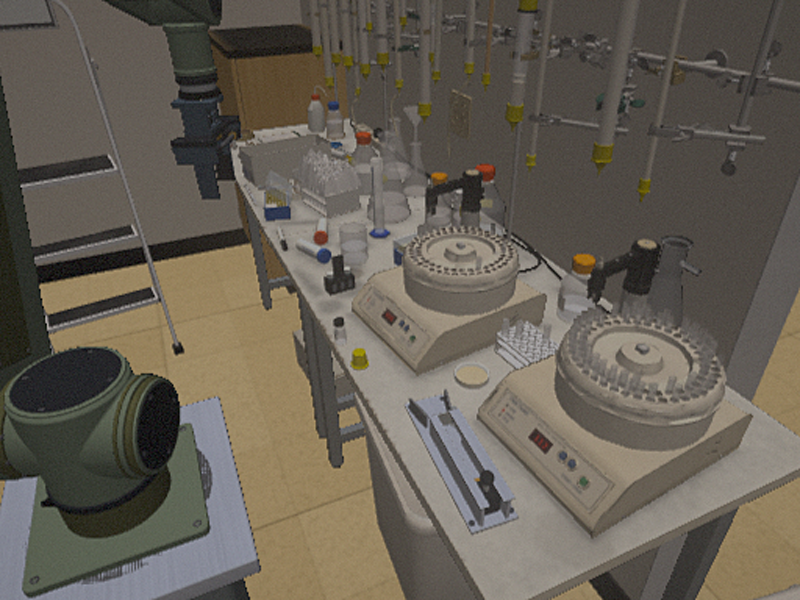

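View pics/top0.png

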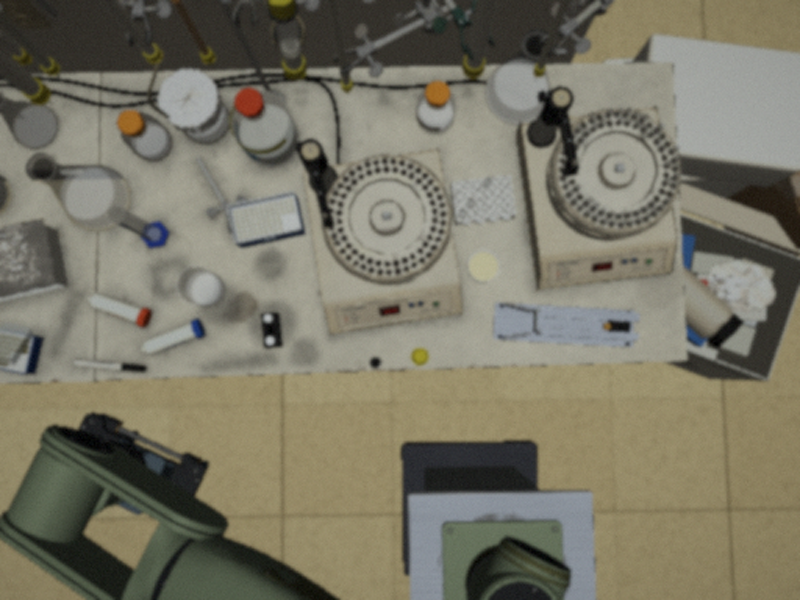

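The side view shows the carrier at about (340,272) and the lane from (420,400) to (495,510). In the top view the carrier is at (271,330) and the lane spans x = 495–637, with its mouth on the left. I'll enlarge these.

```bash
python3 - <<'E'
import cv2
def crop(n,x0,y0,w,h,s,o):
    f=cv2.imread(f"pics/{n}0raw.png")[y0:y0+h,x0:x0+w]
    f=cv2.resize(f,None,fx=s,fy=s,interpolation=cv2.INTER_CUBIC)
    f=cv2.convertScaleAbs(f,alpha=1.4,beta=10)
    for i in range(0,w,10): cv2.putText(f,str(x0+i),(i*s,8),0,.3,(0,0,255)); cv2.line(f,(i*s,10),(i*s,14),(0,0,255))
    for i in range(0,h,10): cv2.putText(f,str(y0+i),(0,i*s+4),0,.3,(0,0,255))
    cv2.imwrite(f"pics/{o}.png",f)
crop("top",150,190,50,40,14,"c_top")
crop("top",310,185,105,45,7,"l_top")
crop("side",195,150,50,60,10,"c_side")
crop("side",255,245,80,100,6,"l_side")
E
```

```text
(no output)
```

View pics/c_top.png

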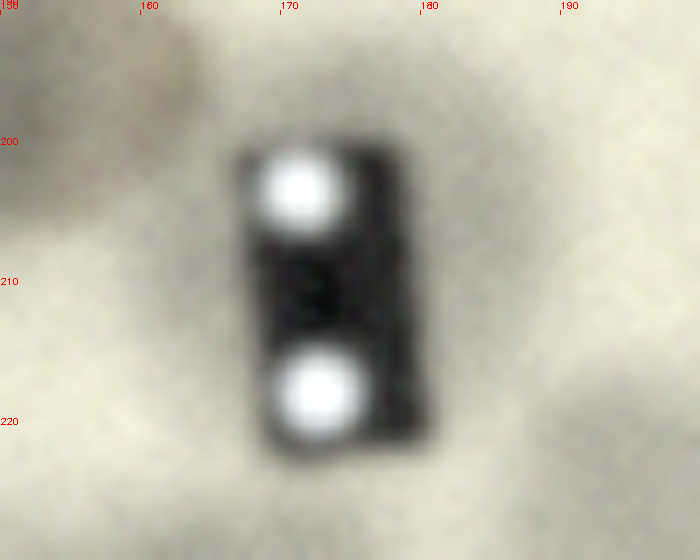

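View pics/l_top.png

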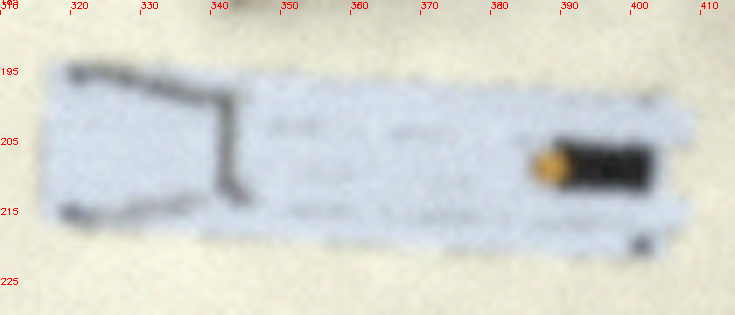

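View pics/c_side.png

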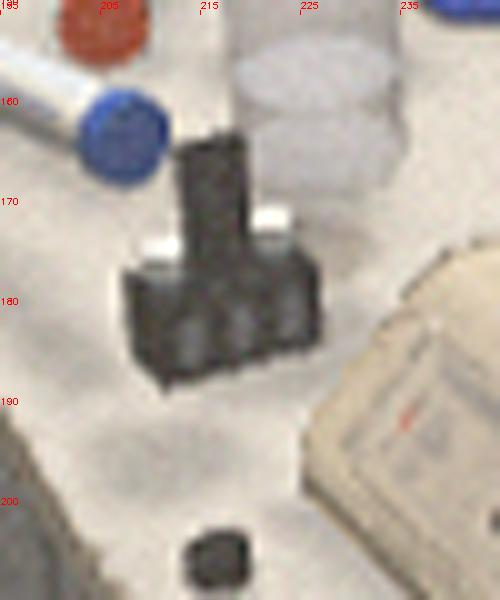

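View pics/l_side.png

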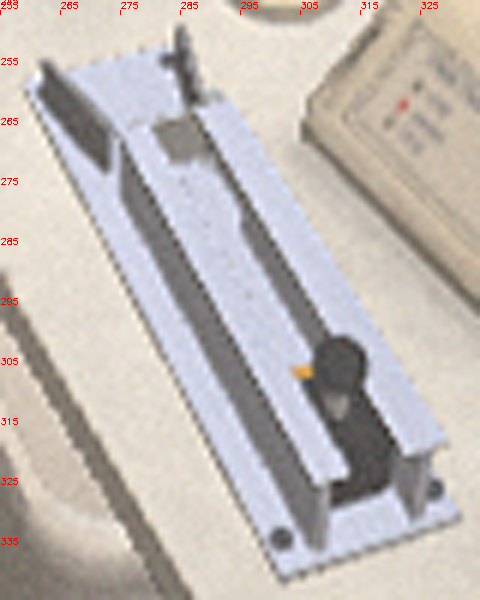

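```bash
cat > h.py <<'E'
import numpy as np
from workcell import env
P={n:env.camera_params(n) for n in("side","top")}
def ray(n,u,v):
    p=P[n]; f=192/np.tan(np.radians(p["fov_y"]/2)); T=p["pose"]
    d=T[:3,:3]@np.array([(u-p["cx"])/f,(v-p["cy"])/f,1]); return T[:3,3],d
def at(n,u,v,z):
    o,d=ray(n,u,v); return np.round(o+d*(z-o[2])/d[2],1)
def proj(n,X):
    p=P[n]; f=192/np.tan(np.radians(p["fov_y"]/2)); T=p["pose"]
    c=T[:3,:3].T@(np.asarray(X,float)-T[:3,3]); return np.round([p["cx"]+f*c[0]/c[2],p["cy"]+f*c[1]/c[2]],1)
E
python3 - <<'E'
from h import *
# pixel centre convention: crop cubic resize => crop px c -> c/s-0.5
a=at("top",150+303/14-.5,190+192/14-.5,46);b=at("top",150+320/14-.5,190+391/14-.5,46)
print("caps",a,b,(a+b)/2,np.degrees(np.arctan2(*(a-b)[1::-1])), np.linalg.norm(a-b))
S=lambda x,y:(195+x/10-.5,150+y/10-.5)
print("side caps",at("side",*S(162,245),46),at("side",*S(271,217),46))
print("side tab top corners",[at("side",*S(*q),79) for q in((178,148),(215,137),(245,133))])
print("side block bottom corners",[at("side",*S(*q),0) for q in((165,388),(320,345))])
T=lambda x,y:(310+x/7-.5,185+y/7-.5)
L=lambda x,y:(255+x/6-.5,245+y/6-.5)
for q,z in [((45,65),6),((38,225),6),((660,258),6),((228,100),32),((222,190),32),((75,75),32),((72,213),32),((205,98),32),((195,200),32),((535,166),18),((648,165),60),((645,100),6),((642,246),6)]: print("T",q,at("top",*T(*q),z))
for q,z in [((25,92),6),((180,45),6),((283,582),0),((283,577),6),((460,518),6),((42,62),32),((107,140),32),((180,28),32),((282,538),6),((434,489),6),((292,371),18)]: print("S",q,at("side",*L(*q),z))
E
```

```text
caps [458.5 393.6  46. ] [420.5 390.3  46. ] [439.5  391.95  46.  ] 4.963234280317136 38.14302033137911
side caps [417.5 390.5  46. ] [455.6 392.9  46. ]
side tab top corners [array([426.2, 391.4,  79. ]), array([439.3, 393.5,  79. ]), array([448.9, 391.9,  79. ])]
side block bottom corners [array([410.6, 378.7,   0. ]), array([465.7, 382.6,   0. ])]
T (45, 65) [481.1   1.3   6. ]
T (38, 225) [418.2   5.7   6. ]
T (660, 258) [ 401.6 -236.9    6. ]
T (228, 100) [464.3 -65.9  32. ]
T (222, 190) [429.6 -62.6  32. ]
T (75, 75) [474.9  -7.3  32. ]
T (72, 213) [421.7  -4.7  32. ]
T (205, 98) [465.2 -57.1  32. ]
T (195, 200) [426.  -52.1  32. ]
T (535, 166) [ 437.7 -186.5   18. ]
T (648, 165) [ 435.3 -218.5   60. ]
T (645, 100) [ 463.6 -233.6    6. ]
T (642, 246) [ 406.4 -230.1    6. ]
S (25, 92) [413.2  -1.3   6. ]
S (180, 45) [483.5  -2.7   6. ]
S (283, 582) [ 399.1 -238.3    0. ]
S (283, 577) [ 397.6 -240.3    6. ]
S (460, 518) [ 461.2 -245.2    6. ]
S (42, 62) [415.4 -14.1  32. ]
S (107, 140) [420. -64.  32.]
S (180, 28) [474.3 -19.2  32. ]
S (282, 538) [ 404.5 -227.6    6. ]
S (434, 489) [ 459.6 -232.1    6. ]
S (292, 371) [ 435.6 -178.5   18. ]
```

```bash
python3 - <<'E'
import cv2
def crop(n,x0,y0,w,h,s,o):
    f=cv2.imread(f"pics/{n}0raw.png")[y0:y0+h,x0:x0+w]
    f=cv2.resize(f,None,fx=s,fy=s,interpolation=cv2.INTER_CUBIC)
    f=cv2.convertScaleAbs(f,alpha=1.4,beta=10)
    for i in range(0,w,5): cv2.putText(f,str(x0+i),(i*s,8),0,.3,(0,0,255)); cv2.line(f,(i*s+s//2,10),(i*s+s//2,14),(0,0,255))
    for i in range(0,h,5): cv2.putText(f,str(y0+i),(0,i*s+4+s//2),0,.3,(0,0,255))
    cv2.imwrite(f"pics/{o}.png",f)
crop("top",310,188,40,34,17,"l_top2")
crop("side",255,243,45,36,17,"l_side2")
E
```

```text
(no output)
```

View pics/l_top2.png

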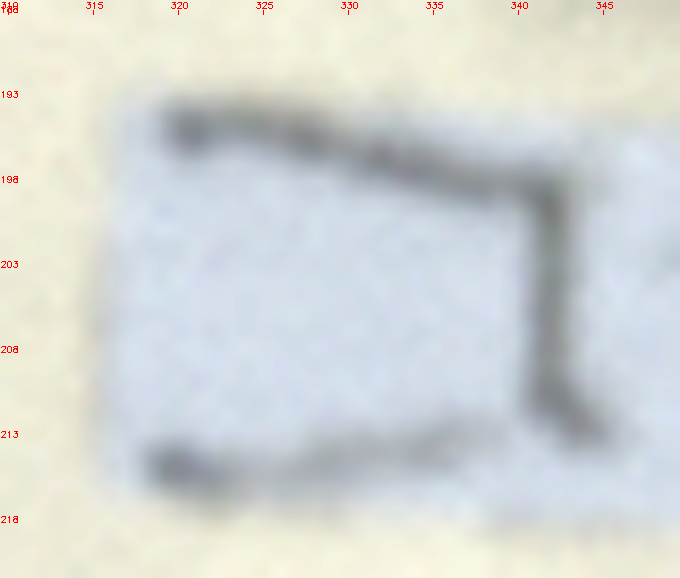

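View pics/l_side2.png

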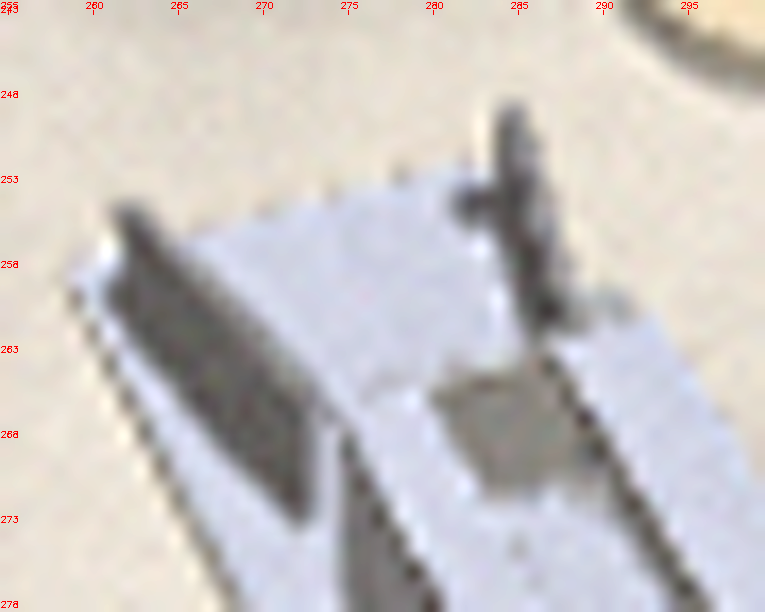

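```bash
python3 - <<'E'
from h import *
T=lambda x,y:(310+x/17-.5,188+y/17-.5)
L=lambda x,y:(255+x/17-.5,243+y/17-.5)
for q,z,m in [((112,300),6,'mouth edge'),((165,128),32,'wall far'),((148,468),32,'wall near'),((548,200),32,'flap far'),((548,390),32,'flap near')]: print("T",m,at("top",*T(*q),z))
for q,z,m in [((72,285),6,'plate near corner'),((465,165),6,'plate far corner'),((120,205),32,'wall near'),((110,285),6,'wall near bottom'),((300,525),6,'wall near inner bottom'),((515,105),32,'wall far top'),((318,395),32,'wall near inner top'),((435,395),32,'flap top near'),((545,368),32,'flap top far')]: print("S",m,at("side",*L(*q),z))
for y in (-64.5,-68,-72):
  for z in(6,32): print(y,z,proj("top",(446,y,z)),proj("side",(446,y,z)))
E
```

```text
T mouth edge [449.8   1.7   6. ]
T wall far [475.4  -4.6  32. ]
T wall near [421.5  -0.5  32. ]
T flap far [463. -65.  32.]
T flap near [432.9 -64.1  32. ]
S plate near corner [414.1   0.5   6. ]
S plate far corner [477.1  -0.6   6. ]
S wall near [415.9 -13.2  32. ]
S wall near bottom [419.1  -1.8   6. ]
S wall near inner bottom [423.3 -56.3   6. ]
S wall far top [475.8 -17.9  32. ]
S wall near inner top [424.7 -58.8  32. ]
S flap top near [439.  -65.4  32. ]
S flap top far [454.9 -67.   32. ]
-64.5 6 [340.2 206.1] [282.4 272.7]
-64.5 32 [341.7 205.6] [282.6 264.6]
-68 6 [341.5 206.1] [283.1 273.7]
-68 32 [343.  205.5] [283.3 265.6]
-72 6 [343.  206.1] [283.9 274.9]
-72 32 [344.5 205.5] [284.1 266.7]
```

```bash
python3 - <<'E'
import cv2,numpy as np
f=cv2.imread("pics/top0raw.png")[185:230,310:415].astype(float)
f=cv2.resize(f,None,fx=7.6,fy=7.6,interpolation=cv2.INTER_CUBIC)
f=np.clip((f-110)*2.6,0,255).astype(np.uint8)
cv2.imwrite("pics/l_top3.png",f)
f=cv2.imread("pics/side0raw.png")[262:342,268:338]
f=cv2.resize(f,None,fx=7.4,fy=7.4,interpolation=cv2.INTER_CUBIC)
cv2.imwrite("pics/l_side3.png",f)
E
```

```text
(no output)
```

View pics/l_top3.png

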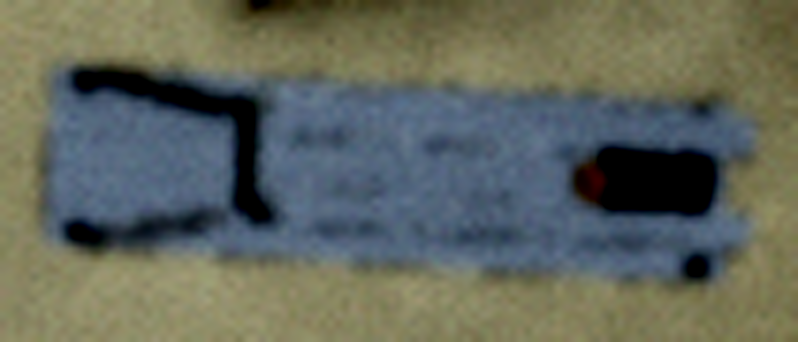

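View pics/l_side3.png

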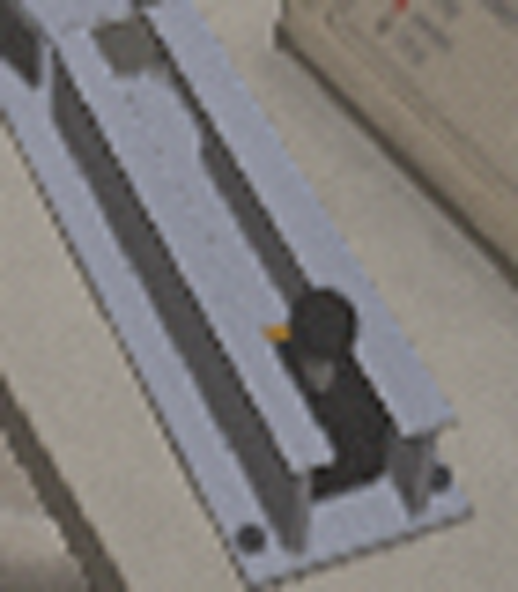

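```bash
python3 - <<'E'
from h import *
L=lambda x,y:(268+x/7.4-.5,262+y/7.4-.5)
T=lambda x,y:(310+x/7.6-.5,185+y/7.6-.5)
for q,m in [((95,50),'n'),((330,460),'n end'),((140,10),'f'),((240,175),'f mid'),((398,430),'f end'),((50,45),'n out'),((290,470),'n out end'),((455,415),'f out end')]: print(m,[at("side",*L(*q),z)[:2] for z in (41,44)])
for q,m in [((732,158),'f in end'),((732,212),'n in end'),((592,182),'plunger'),((655,152),'blk f'),((655,212),'blk n'),((250,74),'plate far'),((600,95),'plate far'),((250,255),'near'),((600,278),'near')]: print(m,[at("top",*T(*q),z)[:2] for z in (6,20,44)])
E
```

```text
n [array([431.6, -81. ]), array([430.2, -83.8])]
n end [array([ 419.9, -237.4]), array([ 418.5, -239.3])]
f [array([452. , -71.4]), array([450.4, -74.2])]
f mid [array([ 446.7, -143.3]), array([ 445.2, -145.6])]
f end [array([ 440.6, -236.8]), array([ 439.1, -238.7])]
n out [array([420.2, -73.4]), array([418.8, -76.2])]
n out end [array([ 409.1, -235.8]), array([ 407.8, -237.7])]
f out end [array([ 456.6, -238.9]), array([ 455. , -240.8])]
f in end [array([ 445.6, -244.3]), array([ 444.8, -240.2]), array([ 443.4, -233.3])]
n in end [array([ 426.1, -243.5]), array([ 425.5, -239.4]), array([ 424.4, -232.5])]
plunger [array([ 437.7, -193.5]), array([ 436.9, -190. ]), array([ 435.7, -183.9])]
blk f [array([ 448.2, -216.6]), array([ 447.3, -212.9]), array([ 445.9, -206.4])]
blk n [array([ 426.5, -215.8]), array([ 425.9, -212. ]), array([ 424.8, -205.5])]
plate far [array([478.7, -71.5]), array([477.6, -69.2]), array([475.6, -65.2])]
plate far [array([ 469.1, -197.6]), array([ 468.1, -194. ]), array([ 466.3, -187.9])]
near [array([413.2, -69.4]), array([412.8, -67.2]), array([411.9, -63.3])]
near [array([ 403., -195.]), array([ 402.7, -191.5]), array([ 402. , -185.4])]
```

>>> drive_tool --motion '[[[0.0194,-0.0129,-0.007],[0,0,0.0517]],[[0.0194,-0.0129,-0.007],[0,0,0.0517]],[[0.0194,-0.0129,-0.007],[0,0,0.0517]],[[0.0194,-0.0129,-0.007],[0,0,0.0517]],[[0.0194,-0.0129,-0.007],[0,0,0.0517]],[[0.0194,-0.0129,-0.007],[0,0,0.0517]],[[0.0194,-0.0129,-0.007],[0,0,0.0517]],[[0.0194,-0.0129,-0.007],[0,0,0.0517]],[[0.0194,-0.0129,-0.007],[0,0,0.0517]],[[0.0194,-0.0129,-0.007],[0,0,0.0517]]]' --claw 0.6 --force 50

```text
time_s: 0.93
ee_pos: [438.9, 390.6, 143.2]
ee_rot: [-180.0, 0.0, 94.6]
force: [0.2, -0.1, 0.2]
gripper_width: 54.5
```

>>> drive_tool --motion '[[[0,0,0],[0,0,0]],[[0,0,0],[0,0,0]],[[0,0,-0.005],[0,0,0]],[[0,0,-0.005],[0,0,0]],[[0,0,-0.005],[0,0,0]],[[0,0,-0.005],[0,0,0]],[[0,0,-0.005],[0,0,0]],[[0,0,-0.005],[0,0,0]],[[0,0,0],[0,0,0]],[[0,0,0],[0,0,0]]]'

```text
time_s: 1.77
ee_pos: [438.0, 391.5, 113.6]
ee_rot: [-180.0, 0.0, 94.5]
force: [-0.1, 0.3, 0.2]
gripper_width: 54.9
```

```bash
python3 - <<'E'
from h import *
import cv2
s=env.state(); print(s["time_s"],s["ee_pos"],s["ee_rot"],s["force"],s["gripper_width"])
print(proj("side",s["ee_pos"]),proj("top",s["ee_pos"]))
f=env.grab_frame("side")[:,:,::-1]; cv2.imwrite("pics/s1raw.png",f)
cv2.imwrite("pics/s1.png",cv2.resize(f[90:200,160:280],None,fx=5,fy=5,interpolation=cv2.INTER_CUBIC))
E
```

```text
1.7667 [438.04254266 391.51022979 113.59272364] [-1.79965784e+02  2.06280473e-02  9.44944846e+01] [-0.05207861  0.30268203  0.151497  ] 54.942935237443564
[214.9 153.8] [167.1 209.5]
```

View pics/s1.png

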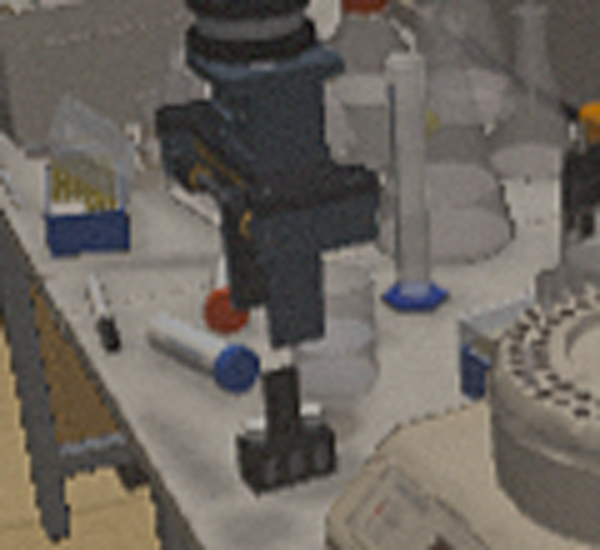

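```bash
python3 - <<'E'
from h import *
x=np.array([np.cos(np.radians(94.5)),np.sin(np.radians(94.5)),0]); y=np.array([-x[1],x[0],0])
t=np.array([438.,391.5,113.6])
for d in(-27.5,-41):
  for w in (-16,16): print(d,w,proj("side",t+d*x+w*y))
  print([proj("side",t+d*x+w*y+np.array([0,0,20])) for w in(-16,16)])
def S(x,y):return 160+x/5-.5,90+y/5-.5
print([S(*q) for q in((270,338),(325,335),(265,370),(300,368))])
# what the tab top should look like if centred under TCP
c=np.array([438,391.8,79.]); print([proj("side",c+a*y+b*x) for a,b in((11,-5),(-11,-5),(0,0))])
E
```

```text
-27.5 -16 [223.1 156.1]
-27.5 16 [213.5 158.4]
[array([222.6, 150.2]), array([213. , 152.6])]
-41 -16 [224.8 157.8]
-41 16 [215.2 160.2]
[array([224.4, 151.9]), array([214.7, 154.3])]
[(213.5, 157.1), (224.5, 156.5), (212.5, 163.5), (219.5, 163.1)]
[array([213.2, 164.9]), array([219.6, 163.3]), array([215.8, 163.5])]
```

```bash
python3 - <<'E'
import cv2
f=cv2.imread("pics/s1raw.png")[140:195,200:240]; cv2.imwrite("pics/s1b.png",cv2.resize(f,None,fx=10.9,fy=10.9,interpolation=cv2.INTER_CUBIC))
E
```

```text
(no output)
```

View pics/s1b.png

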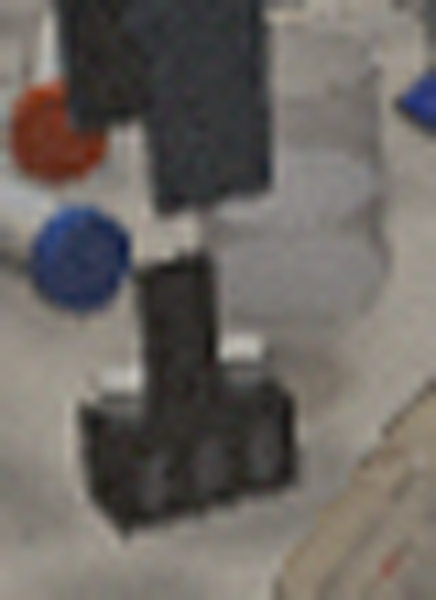

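```bash
python3 - <<'E'
from h import *
for d in((0,0),(1,1.1)):
  print([at("side",195+x/10-.5+d[0],150+y/10-.5+d[1],46) for x,y in((162,245),(271,217))],at("side",195+21.2-.5+d[0],150+14.0-.5+d[1],79))
  L=lambda x,y:(268+x/7.4-.5+d[0],262+y/7.4-.5+d[1])
  for q,m in [((95,50),'n'),((330,460),'n end'),((140,10),'f'),((240,175),'f mid'),((398,430),'f end')]: print(m,at("side",*L(*q),44)[:2])
E
```

```text
[array([417.5, 390.5,  46. ]), array([455.6, 392.9,  46. ])] [437.7 391.9  79. ]
n [430.2 -83.8]
n end [ 418.5 -239.3]
f [450.4 -74.2]
f mid [ 445.2 -145.6]
f end [ 439.1 -238.7]
[array([418.3, 382.2,  46. ]), array([456.1, 384.5,  46. ])] [438.3 383.4  79. ]
n [430.7 -87.7]
n end [ 419.  -242.2]
f [450.8 -78.3]
f mid [ 445.6 -149.2]
f end [ 439.5 -241.6]
```

>>> drive_tool --motion '[[[0.0007,-0.001,-0.008],[0,0,0]],[[0,0,-0.008],[0,0,0]],[[0,0,-0.008],[0,0,0]],[[0,0,-0.008],[0,0,0]],[[0,0,-0.008],[0,0,0]],[[0,0,-0.008],[0,0,0]],[[0,0,-0.008],[0,0,0]],[[0,0,-0.008],[0,0,0]],[[0,0,-0.004],[0,0,0]],[[0,0,0],[0,0,0]]]'

```text
time_s: 2.65
ee_pos: [438.4, 390.1, 44.7]
ee_rot: [-179.9, 0.1, 94.5]
force: [-0.0, 0.2, -0.0]
gripper_width: 54.9
```

>>> drive_tool --motion '[[[0,0,0],[0,0,0]],[[0,0,0],[0,0,0]],[[0,0,0],[0,0,0]],[[0,0,0],[0,0,0]],[[0,0,0],[0,0,0]],[[0,0,0],[0,0,0]],[[0,0,0],[0,0,0]],[[0,0,0],[0,0,0]],[[0,0,0],[0,0,0]],[[0,0,0],[0,0,0]]]' --claw 0 --force 50

```text
time_s: 3.48
ee_pos: [439.4, 391.1, 46.5]
ee_rot: [179.9, -0.1, 94.5]
force: [-0.5, 1.6, 3.8]
gripper_width: 9.7
```

```bash
python3 - <<'E'
from h import *
import cv2
s=env.state(); print(s["time_s"],s["ee_pos"],s["ee_rot"],s["force"],s["gripper_width"])
f=env.grab_frame("side")[:,:,::-1]; cv2.imwrite("pics/s2raw.png",f)
cv2.imwrite("pics/s2.png",cv2.resize(f[130:195,190:250],None,fx=9,fy=9,interpolation=cv2.INTER_CUBIC))
E
```

```text
3.4833 [439.41200618 391.14522957  46.51422482] [ 1.79929181e+02 -7.76799520e-02  9.44773793e+01] [-0.45488722  1.580191    3.83381043] 9.722154518702984
```

View pics/s2.png

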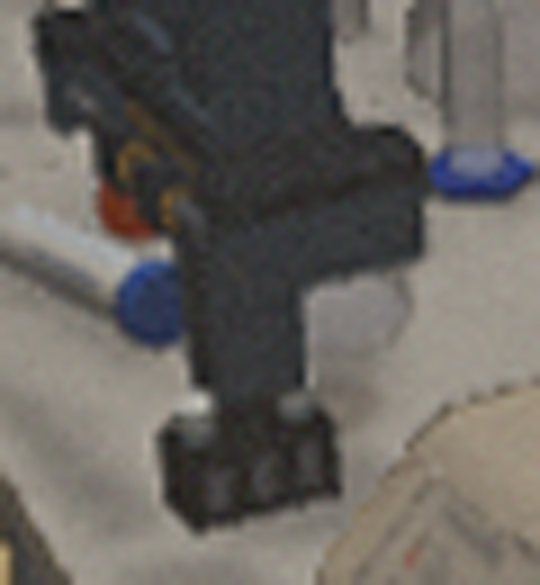

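>>> drive_tool --motion '[[[0,0,0.004],[0,0,0]],[[0,0,0.01],[0,0,0]],[[0,0,0.018],[0,0,0]],[[0,0,0.02],[0,0,0]],[[0,0,0.02],[0,0,0]],[[0,0,0.02],[0,0,0]],[[0,0,0.02],[0,0,0]],[[0,0,0.02],[0,0,0]],[[0,0,0.018],[0,0,0]],[[0,0,0.01],[0,0,0]]]'

```text
time_s: 4.37
ee_pos: [439.4, 390.5, 208.5]
ee_rot: [179.9, -0.1, 94.5]
force: [0.9, -0.2, -1.6]
gripper_width: 9.9
```

```bash
python3 - <<'E'
from h import *
import cv2
s=env.state(); print(s["time_s"],s["ee_pos"],s["ee_rot"],s["force"],s["torque"],s["gripper_width"])
f=env.grab_frame("side")[:,:,::-1]; cv2.imwrite("pics/s3raw.png",f)
cv2.imwrite("pics/s3.png",cv2.resize(f[60:180,170:290],None,fx=5,fy=5,interpolation=cv2.INTER_CUBIC))
E
```

```text
4.3667 [439.35894993 390.52498332 208.4790029 ] [ 1.79878294e+02 -6.55514076e-02  9.44744643e+01] [ 0.86777815 -0.24798389 -1.57871255] [0.08396149 0.04409385 0.01221242] 9.854909483039652
```

View pics/s3.png

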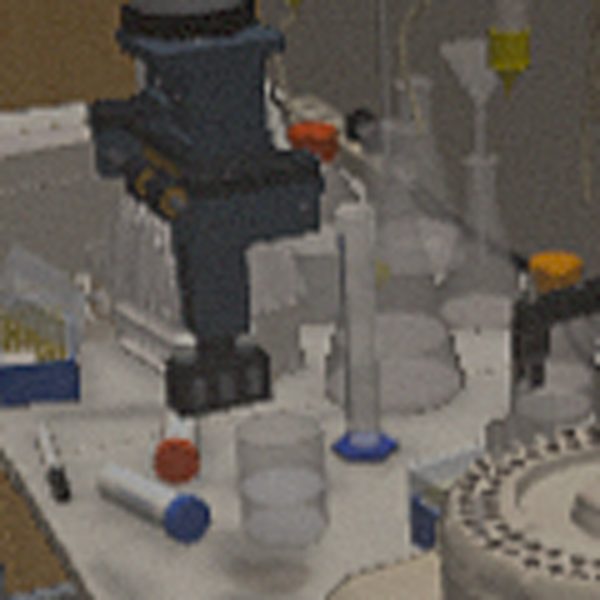

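>>> drive_tool --motion '[[[0.0004,-0.01,0],[0,0,-0.0861]],[[0.0004,-0.02,0],[0,0,-0.0861]],[[0.0004,-0.022,0],[0,0,-0.0861]],[[0.0004,-0.022,0],[0,0,-0.0861]],[[0.0004,-0.022,0],[0,0,-0.0861]],[[0.0004,-0.022,0],[0,0,-0.0861]],[[0.0004,-0.022,0],[0,0,-0.0861]],[[0.0004,-0.022,0],[0,0,-0.0861]],[[0.0004,-0.022,0],[0,0,-0.0861]],[[0.0004,-0.022,0],[0,0,-0.0861]]]'

```text
time_s: 5.25
ee_pos: [442.1, 183.0, 205.0]
ee_rot: [-180.0, 0.1, 44.9]
force: [0.9, 0.3, -1.6]
gripper_width: 9.9
```

>>> drive_tool --motion '[[[0.0004,-0.025,0],[0,0,-0.0861]],[[0.0004,-0.025,0],[0,0,-0.0861]],[[0.0004,-0.025,0],[0,0,-0.0861]],[[0.0004,-0.025,0],[0,0,-0.0861]],[[0.0004,-0.025,0],[0,0,-0.0861]],[[0.0004,-0.025,0],[0,0,-0.0861]],[[0.0004,-0.025,0],[0,0,-0.0861]],[[0.0004,-0.02,0],[0,0,-0.0861]],[[0.0004,-0.01,0],[0,0,-0.0861]],[[0.0004,-0.0075,0],[0,0,-0.0861]]]'

```text
time_s: 6.08
ee_pos: [446.0, -29.4, 205.0]
ee_rot: [180.0, 0.1, -4.5]
force: [-0.5, 0.2, -1.0]
gripper_width: 10.1
```

>>> drive_tool --motion '[[[0,0,-0.005],[0,0,0]],[[0,0,-0.01],[0,0,0]],[[0,0,-0.012],[0,0,0]],[[0,0,-0.014],[0,0,0]],[[0,0,-0.014],[0,0,0]],[[0,0,-0.014],[0,0,0]],[[0,0,-0.014],[0,0,0]],[[0,0,-0.008],[0,0,0]],[[0,0,-0.004],[0,0,0]],[[0,0,0],[0,0,0]]]'

```text
time_s: 6.92
ee_pos: [446.2, -27.6, 110.0]
ee_rot: [-180.0, 0.1, -4.1]
force: [-0.2, 0.1, -1.8]
gripper_width: 9.6
```

```bash
python3 - <<'E'
from h import *
import cv2
s=env.state(); print(s["time_s"],s["ee_pos"],s["ee_rot"],s["force"],s["torque"],s["gripper_width"])
for n in("side","top"):
  f=env.grab_frame(n)[:,:,::-1]; cv2.imwrite(f"pics/{n}4raw.png",f)
f=cv2.imread("pics/side4raw.png"); cv2.imwrite("pics/s4.png",cv2.resize(f[210:300,240:340],None,fx=6.6,fy=6.6,interpolation=cv2.INTER_CUBIC))
f=cv2.imread("pics/top4raw.png"); cv2.imwrite("pics/t4.png",cv2.resize(f[160:250,280:410],None,fx=6,fy=6,interpolation=cv2.INTER_CUBIC))
E
```

```text
6.9167 [446.16726697 -27.628572   109.96356986] [-1.79997281e+02  1.39083105e-01 -4.10771004e+00] [-0.18542528  0.1403598  -1.7581866 ] [-0.06512725  0.03814605 -0.00158164] 9.561044559637034
```

View pics/s4.png

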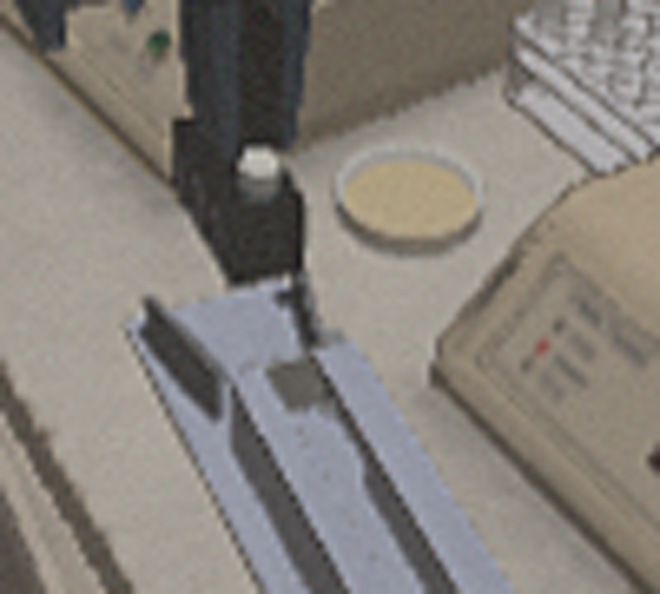

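View pics/t4.png

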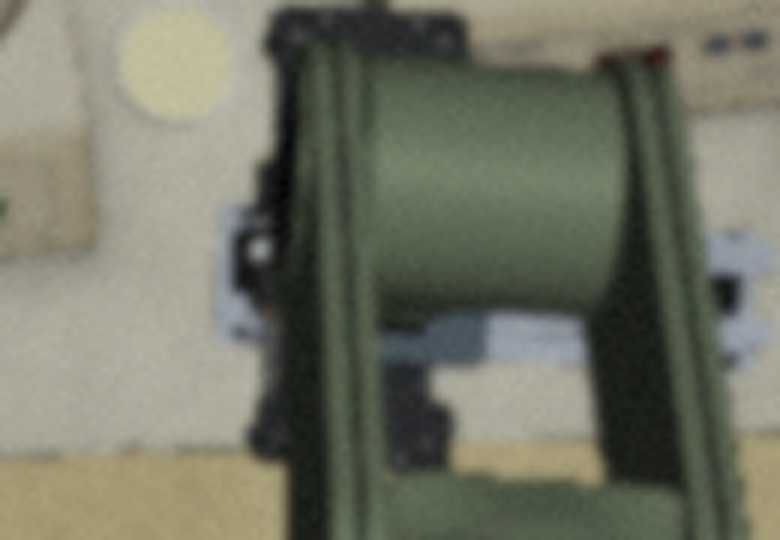

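```bash
python3 - <<'E'
from h import *
print(at("top",280+260/6-.5,160+248/6-.5,110),"exp 447.6 -8.2", proj("top",(447.6,-8.2,110)))
print(at("side",240+260/6.6-.5,210+158/6.6-.5,110),"exp 444.8 -47.1",proj("side",(444.8,-47.1,110)))
# front block bottom corners
for p in((230,285),(303,270)): print(at("side",240+p[0]/6.6-.5,210+p[1]/6.6-.5,64))
u=np.array([-np.sin(np.radians(4.1)),-np.cos(np.radians(4.1)),0]);w=np.array([u[1],-u[0],0])
t=np.array([446.2,-27.6,64]);
print([ (t+30*u+s*14*w).round(1) for s in(1,-1)])
for z in (64,6): print(z,[proj("side",t+30*u+s*14*w+[0,0,z-64]) for s in(1,-1)])
E
```

```text
[454.2  -4.2 110. ] exp 447.6 -8.2 [324.5 203.4]
[444.8 -45.3 110. ] exp 444.8 -47.1 [279.2 233.9]
[430.7 -52.   64. ]
[456.9 -55.7  64. ]
[array([430.1, -56.5,  64. ]), array([458. , -58.5,  64. ])]
64 [array([275., 254.]), array([286.4, 251. ])]
6 [array([274.8, 272.6]), array([285.8, 269.5])]
```

>>> drive_tool --motion '[[[-0.002,0.004,-0.004],[0,0,-0.001]],[[0,0,-0.006],[0,0,0]],[[0,0,-0.007],[0,0,0]],[[0,0,-0.007],[0,0,0]],[[0,0,-0.007],[0,0,0]],[[0,0,-0.007],[0,0,0]],[[0,0,-0.006],[0,0,0]],[[0,0,-0.004],[0,0,0]],[[0,0,-0.002],[0,0,0]],[[0,0,0],[0,0,0]]]'

```text
time_s: 7.85
ee_pos: [444.7, -24.0, 60.4]
ee_rot: [-180.0, 0.1, -4.2]
force: [0.4, 0.0, -0.4]
gripper_width: 10.0
```

```bash
python3 - <<'E'
from h import *
import cv2
s=env.state(); print(s["time_s"],s["ee_pos"],s["ee_rot"],s["force"],s["torque"],s["gripper_width"])
f=env.grab_frame("side")[:,:,::-1]; cv2.imwrite(f"pics/side5raw.png",f)
cv2.imwrite("pics/s5.png",cv2.resize(f[225:285,250:320],None,fx=10,fy=10,interpolation=cv2.INTER_CUBIC))
E
```

```text
7.85 [444.74603024 -23.97044128  60.44462772] [-1.79999657e+02  5.29178815e-02 -4.24207093e+00] [ 0.3960784   0.00723661 -0.44542021] [-0.09711534  0.03501843  0.0225315 ] 10.012161597297416
```

View pics/s5.png

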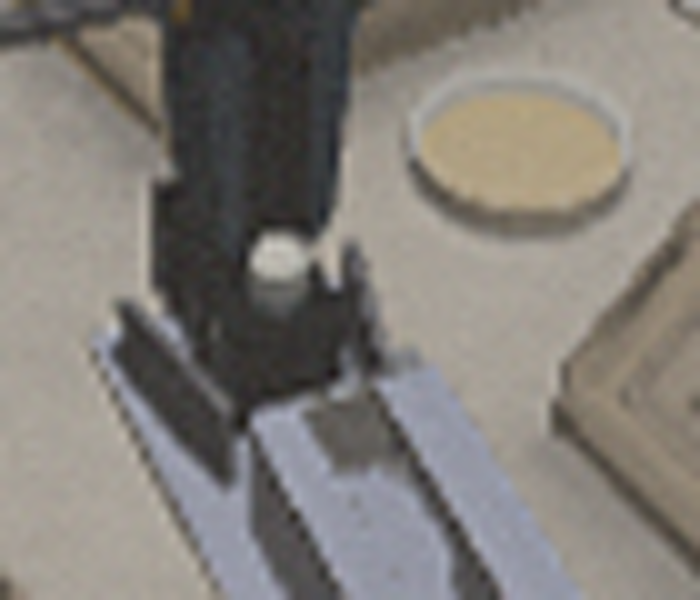

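>>> drive_tool --motion '[[[0,0,-0.002],[0,0,0]],[[0,0,-0.002],[0,0,0]],[[0,0,-0.001],[0,0,0]],[[0,0,-0.001],[0,0,0]],[[0,0,-0.0005],[0,0,0]],[[0,0,-0.0005],[0,0,0]],[[0,0,-0.0005],[0,0,0]],[[0,0,0],[0,0,0]],[[0,0,0],[0,0,0]],[[0,0,0],[0,0,0]]]'

```text
time_s: 8.73
ee_pos: [445.0, -24.0, 53.5]
ee_rot: [180.0, -0.0, -4.2]
force: [0.1, 0.4, -1.4]
gripper_width: 9.7
```

>>> drive_tool --motion '[[[0,0,-0.0005],[0,0,0]],[[0,0,-0.0005],[0,0,0]],[[0,0,-0.0005],[0,0,0]],[[0,0,-0.0005],[0,0,0]],[[0,0,0],[0,0,0]],[[0,0,0],[0,0,0]],[[0,0,0],[0,0,0]],[[0,0,0],[0,0,0]],[[0,0,0],[0,0,0]],[[0,0,0],[0,0,0]]]'

```text
time_s: 9.57
ee_pos: [445.1, -23.9, 52.5]
ee_rot: [-180.0, -0.0, -4.2]
force: [-2.2, 1.5, 8.1]
gripper_width: 9.9
```

>>> drive_tool --motion '[[[0,0,0.0008],[0,0,0]],[[-0.0001,-0.002,0],[0,0,0]],[[-0.0002,-0.002,0],[0,0,0]],[[-0.0001,-0.002,0],[0,0,0]],[[-0.0002,-0.002,0],[0,0,0]],[[-0.0001,-0.002,0],[0,0,0]],[[-0.0002,-0.002,0],[0,0,0]],[[-0.0001,-0.002,0],[0,0,0]],[[-0.0002,-0.002,0],[0,0,0]],[[-0.0001,-0.002,0],[0,0,0]]]'

```text
time_s: 10.4
ee_pos: [444.2, -40.5, 52.7]
ee_rot: [-179.8, -0.1, -4.4]
force: [2.3, 11.1, 6.8]
gripper_width: 9.8
```

```bash
python3 - <<'E'
from h import *
import cv2
s=env.state(); print(s["time_s"],s["ee_pos"],s["ee_rot"],s["force"],s["torque"],s["gripper_width"])
f=env.grab_frame("side")[:,:,::-1]; cv2.imwrite(f"pics/side6raw.png",f)
print(env.state()["force"])
cv2.imwrite("pics/s6.png",cv2.resize(f[225:285,250:320],None,fx=10,fy=10,interpolation=cv2.INTER_CUBIC))
E
```

```text
10.4 [444.24903778 -40.5153846   52.68385155] [-1.79794977e+02 -6.10815085e-02 -4.37843856e+00] [ 2.29902929 11.11272552  6.81201232] [ 2.30919428 -0.15098951  0.16721716] 9.781148128549347
[0.8063931  9.80367953 5.85796552]
```

View pics/s6.png

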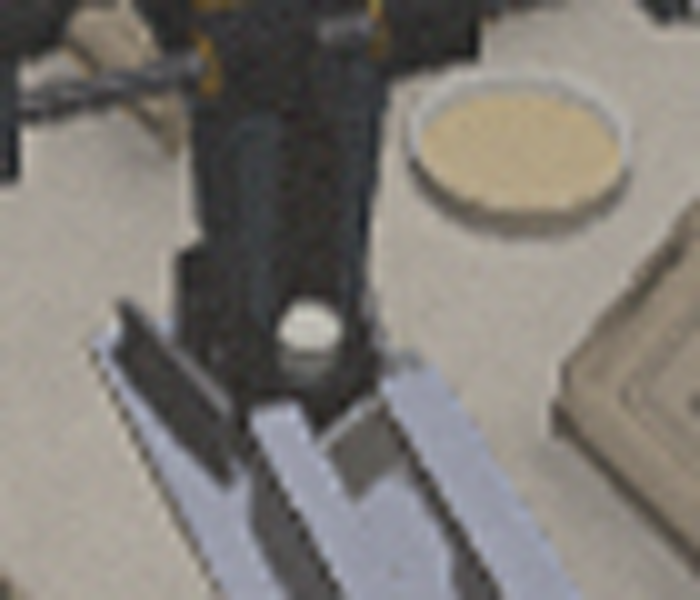

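>>> drive_tool --motion '[[[0,0,0.0005],[0,0,0]],[[-0.0001,-0.001,0],[0,0,0]],[[0,-0.001,0],[0,0,0]],[[-0.0001,-0.001,0],[0,0,0]],[[-0.0001,-0.001,0],[0,0,0]],[[-0.0001,-0.001,0],[0,0,0]],[[0,-0.001,0],[0,0,0]],[[-0.0001,-0.001,0],[0,0,0]],[[-0.0001,-0.001,0],[0,0,0]],[[0,0,0],[0,0,0]]]'

```text
time_s: 11.28
ee_pos: [442.9, -48.9, 52.7]
ee_rot: [-179.9, 0.0, -4.3]
force: [0.8, 7.3, 3.0]
gripper_width: 9.5
```

>>> drive_tool --motion '[[[-0.0001,-0.001,0],[0,0,0]],[[-0.0001,-0.002,0],[0,0,0]],[[-0.0002,-0.002,0],[0,0,0]],[[-0.0001,-0.002,0],[0,0,0]],[[-0.0002,-0.002,0],[0,0,0]],[[-0.0001,-0.002,0],[0,0,0]],[[-0.0002,-0.002,0],[0,0,0]],[[-0.0001,-0.002,0],[0,0,0]],[[-0.0002,-0.002,0],[0,0,0]],[[-0.0001,-0.001,0],[0,0,0]]]'

```text
time_s: 12.12
ee_pos: [441.5, -67.6, 52.6]
ee_rot: [-179.9, 0.0, -4.3]
force: [-0.2, 4.4, 2.9]
gripper_width: 10.0
```

>>> drive_tool --motion '[[[-0.0002,-0.003,0],[0,0,0]],[[-0.0002,-0.003,0],[0,0,0]],[[-0.0003,-0.003,0],[0,0,0]],[[-0.0002,-0.003,0],[0,0,0]],[[-0.0002,-0.003,0],[0,0,0]],[[-0.0002,-0.003,0],[0,0,0]],[[-0.0002,-0.003,0],[0,0,0]],[[-0.0003,-0.003,0],[0,0,0]],[[-0.0002,-0.003,0],[0,0,0]],[[-0.0002,-0.003,0],[0,0,0]]]'

```text
time_s: 12.95
ee_pos: [439.2, -98.3, 52.6]
ee_rot: [180.0, 0.0, -4.2]
force: [0.7, 2.2, -0.5]
gripper_width: 9.9
```

>>> drive_tool --motion '[[[-0.0002,-0.003,-0.0003],[0,0,0]],[[-0.0002,-0.003,0],[0,0,0]],[[-0.0003,-0.003,0],[0,0,0]],[[-0.0002,-0.003,0],[0,0,0]],[[-0.0002,-0.003,0],[0,0,0]],[[-0.0002,-0.003,0],[0,0,0]],[[-0.0002,-0.003,0],[0,0,0]],[[-0.0003,-0.003,0],[0,0,0]],[[-0.0002,-0.003,0],[0,0,0]],[[-0.0002,-0.001,0],[0,0,0]]]'

```text
time_s: 13.78
ee_pos: [437.2, -126.3, 52.6]
ee_rot: [-180.0, -0.0, -4.3]
force: [-0.8, 5.0, 5.0]
gripper_width: 9.9
```

```bash
python3 - <<'E'
from h import *
import cv2
s=env.state(); print(s["time_s"],s["ee_pos"],s["ee_rot"],s["force"],s["torque"],s["gripper_width"])
f=env.grab_frame("side")[:,:,::-1]; cv2.imwrite(f"pics/side7raw.png",f)
print(env.state()["force"])
cv2.imwrite("pics/s7.png",cv2.resize(f[230:330,250:340],None,fx=6,fy=6,interpolation=cv2.INTER_CUBIC))
E
```

```text
13.7833 [ 437.22432387 -126.28256212   52.55798438] [-1.79995662e+02 -6.05039589e-04 -4.25866353e+00] [-0.7501056   4.96033443  4.97060345] [0.90182815 0.20508675 0.09038239] 9.853141683004324
[-0.8929248   3.3113693   4.72142235]
```

View pics/s7.png

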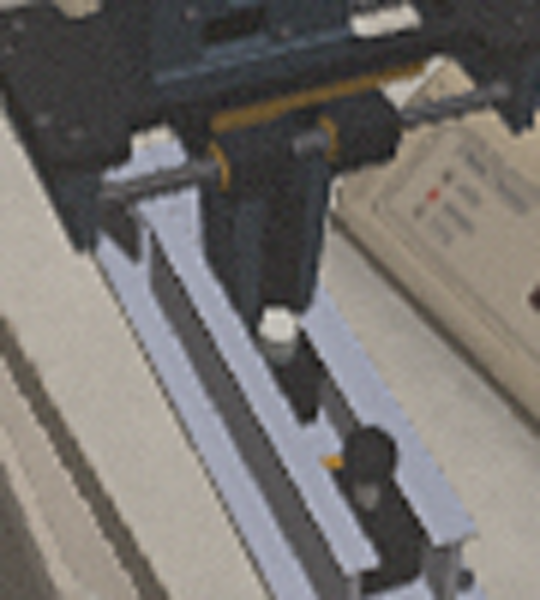

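>>> drive_tool --motion '[[[-0.0002,-0.002,0.0002],[0,0,0]],[[-0.0001,-0.002,0],[0,0,0]],[[-0.0002,-0.002,0],[0,0,0]],[[-0.0001,-0.002,0],[0,0,0]],[[-0.0002,-0.002,0],[0,0,0]],[[-0.0001,-0.002,0],[0,0,0]],[[-0.0002,-0.002,0],[0,0,0]],[[-0.0001,-0.001,0],[0,0,0]],[[-0.0001,-0.001,0],[0,0,0]],[[0,0,0],[0,0,0]]]'

```text
time_s: 14.67
ee_pos: [436.1, -142.3, 52.6]
ee_rot: [180.0, -0.0, -4.2]
force: [-0.2, -0.1, -1.7]
gripper_width: 9.8
```

>>> drive_tool --motion '[[[-0.0001,-0.001,-0.0001],[0,0,0]],[[-0.0001,-0.001,0],[0,0,0]],[[0,-0.001,0],[0,0,0]],[[-0.0001,-0.001,0],[0,0,0]],[[-0.0001,-0.001,0],[0,0,0]],[[-0.0001,-0.001,0],[0,0,0]],[[0,-0.001,0],[0,0,0]],[[-0.0001,-0.001,0],[0,0,0]],[[-0.0001,-0.001,0],[0,0,0]],[[0,0,0],[0,0,0]]]'

```text
time_s: 15.5
ee_pos: [435.4, -151.2, 52.6]
ee_rot: [180.0, -0.0, -4.2]
force: [0.4, -1.0, -1.7]
gripper_width: 9.7
```

>>> drive_tool --motion '[[[-0.0001,-0.001,-0.0001],[0,0,0]],[[-0.0001,-0.001,0],[0,0,0]],[[0,-0.001,0],[0,0,0]],[[-0.0001,-0.001,0],[0,0,0]],[[-0.0001,-0.001,0],[0,0,0]],[[0,-0.001,0],[0,0,0]],[[0,0,0],[0,0,0]],[[0,0,0],[0,0,0]],[[0,0,0],[0,0,0]],[[0,0,0],[0,0,0]]]'

```text
time_s: 16.33
ee_pos: [435.0, -156.2, 52.6]
ee_rot: [-179.9, -0.0, -4.3]
force: [1.8, 4.8, 1.3]
gripper_width: 10.0
```

```bash
python3 - <<'E'
from h import *
import cv2
s=env.state(); print(s["time_s"],s["ee_pos"],s["ee_rot"],s["force"],s["torque"],s["gripper_width"])
f=env.grab_frame("side")[:,:,::-1]; cv2.imwrite(f"pics/side8raw.png",f)
cv2.imwrite("pics/s8.png",cv2.resize(f[260:330,270:340],None,fx=8,fy=8,interpolation=cv2.INTER_CUBIC))
E
```

```text
16.3333 [ 435.03165287 -156.21086382   52.64665805] [-1.79912465e+02 -1.73657420e-02 -4.28907444e+00] [1.78740419 4.82868092 1.31267043] [ 0.90481535 -0.32022408  0.04690628] 9.973124037534149
```

View pics/s8.png

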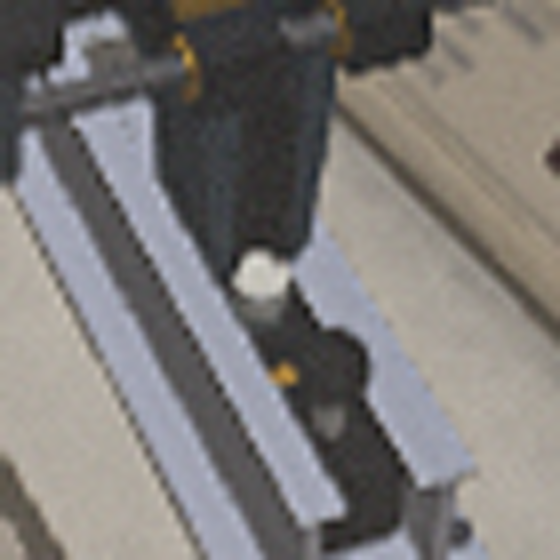

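>>> drive_tool --motion '[[[0,-0.0005,0],[0,0,0]],[[0,-0.0005,0],[0,0,0]],[[-0.0001,-0.0005,0],[0,0,0]],[[0,-0.0005,0],[0,0,0]],[[0,-0.0005,0],[0,0,0]],[[-0.0001,-0.0005,0],[0,0,0]],[[0,-0.0005,0],[0,0,0]],[[0,-0.0005,0],[0,0,0]],[[-0.0001,-0.0005,0],[0,0,0]],[[0,-0.0005,0],[0,0,0]]]'

```text
time_s: 17.22
ee_pos: [434.8, -160.0, 52.7]
ee_rot: [-179.8, -0.0, -4.4]
force: [3.5, 9.8, 3.6]
gripper_width: 10.0
```

>>> drive_tool --motion '[[[0.0003,-0.0005,0],[0,0,0]],[[0,-0.0005,0],[0,0,0]],[[0,-0.0005,0],[0,0,0]],[[0,-0.0005,0],[0,0,0]],[[0,-0.0005,0],[0,0,0]],[[0,-0.0005,0],[0,0,0]],[[0,-0.0005,0],[0,0,0]],[[0,-0.0005,0],[0,0,0]],[[0,0,0],[0,0,0]],[[0,0,0],[0,0,0]]]'

```text
time_s: 18.05
ee_pos: [434.6, -163.4, 52.8]
ee_rot: [-179.7, 0.1, -4.4]
force: [1.0, 10.9, 5.9]
gripper_width: 10.1
```

```bash
python3 - <<'E'
from h import *
import cv2
s=env.state(); print(s["time_s"],s["ee_pos"],s["ee_rot"],s["force"],s["torque"],s["gripper_width"])
f=env.grab_frame("side")[:,:,::-1]; cv2.imwrite(f"pics/side9raw.png",f)
cv2.imwrite("pics/s9.png",cv2.resize(f[240:330,260:340],None,fx=6.6,fy=6.6,interpolation=cv2.INTER_CUBIC))
E
```

```text
18.05 [ 434.58982962 -163.42857148   52.75453877] [-1.79717753e+02  5.48857849e-02 -4.38703129e+00] [ 1.01446462 10.85956507  5.89505026] [ 2.2100321  -0.31589673  0.02179111] 10.132905021046234
```

View pics/s9.png

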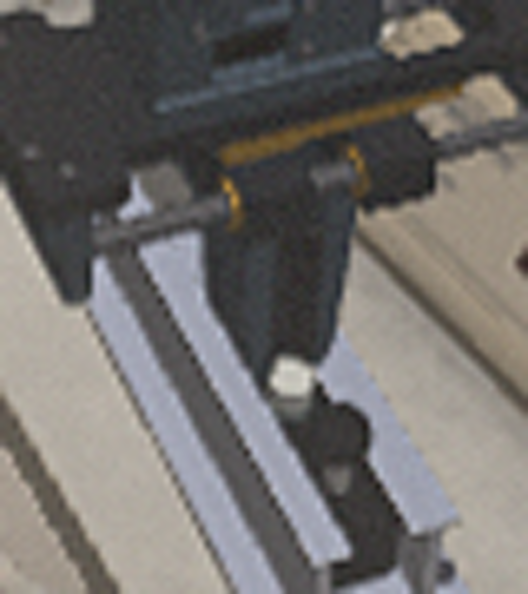

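>>> drive_tool --motion '[[[0,-0.0005,0],[0,0,0]],[[0,-0.0005,0],[0,0,0]],[[-0.0001,-0.0005,0],[0,0,0]],[[0,0,0],[0,0,0]],[[0,0,0],[0,0,0]],[[0,0,0],[0,0,0]],[[0,0,0],[0,0,0]],[[0,0,0],[0,0,0]],[[0,0,0],[0,0,0]],[[0,0,0],[0,0,0]]]'

```text
time_s: 18.93
ee_pos: [434.5, -164.7, 52.8]
ee_rot: [-179.7, 0.1, -4.4]
force: [2.0, 12.5, 5.7]
gripper_width: 9.5
```

>>> drive_tool --motion '[[[0,0.0005,0],[0,0,0]],[[0,0.0005,0],[0,0,0]],[[0,0.0005,0.0003],[0,0,0]],[[0,0.0003,0.0002],[0,0,0]],[[0,0,0],[0,0,0]],[[0,0,0],[0,0,0]],[[0,0,0],[0,0,0]],[[0,0,0],[0,0,0]],[[0,0,0],[0,0,0]],[[0,0,0],[0,0,0]]]'

```text
time_s: 19.77
ee_pos: [434.5, -164.5, 52.7]
ee_rot: [-179.9, 0.1, -4.3]
force: [1.9, 6.0, -0.1]
gripper_width: 10.0
```

>>> drive_tool --motion '[[[0,0.0003,0],[0,0,0]],[[0,0,0],[0,0,0]],[[0,0,0],[0,0,0]],[[0,0,0],[0,0,0]],[[0,0,0],[0,0,0]],[[0,0,0.0005],[0,0,0]],[[0,0,0.001],[0,0,0]],[[0,0,0.002],[0,0,0]],[[0,0,0.002],[0,0,0]],[[0,0,0.002],[0,0,0]]]' --claw 0.45

```text
time_s: 20.6
ee_pos: [434.9, -165.4, 60.7]
ee_rot: [180.0, -0.0, -4.2]
force: [0.1, 0.1, 0.6]
gripper_width: 41.2
```

>>> drive_tool --motion '[[[0,0,0.005],[0,0,0]],[[0,0,0.01],[0,0,0]],[[0,0,0.015],[0,0,0]],[[0,0,0.02],[0,0,0]],[[0,0,0.02],[0,0,0]],[[0,0,0.02],[0,0,0]],[[0,0,0.02],[0,0,0]],[[0,0,0.02],[0,0,0]],[[0,0,0.015],[0,0,0]],[[0,0,0.005],[0,0,0]]]'

```text
time_s: 21.43
ee_pos: [436.0, -165.8, 213.3]
ee_rot: [179.9, -0.3, -4.2]
force: [0.6, -0.6, -0.2]
gripper_width: 41.0
```

```bash
python3 - <<'E'
from h import *
import cv2
s=env.state(); print(s["time_s"],s["ee_pos"],s["ee_rot"],s["force"],s["gripper_width"])
f=env.grab_frame("side")[:,:,::-1]; cv2.imwrite(f"pics/side10raw.png",f)
cv2.imwrite("pics/s10.png",cv2.resize(f[235:345,250:340],None,fx=5.4,fy=5.4,interpolation=cv2.INTER_CUBIC))
cv2.imwrite("pics/s10full.png",f)
E
```

```text
21.4333 [ 435.9768558  -165.79852435  213.30549161] [179.91005305  -0.28816392  -4.23713798] [ 0.57896848 -0.61532837 -0.24832079] 40.979409242541045
```

View pics/s10.png

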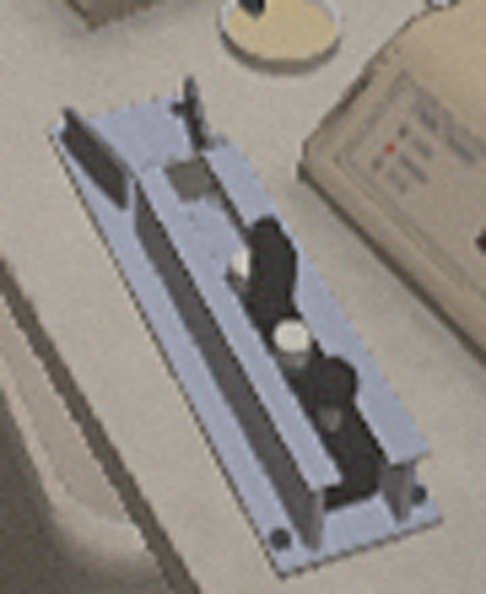

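View pics/s10full.png

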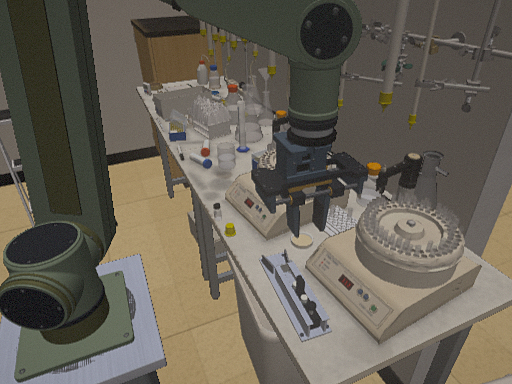

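```bash
python3 - <<'E'
import numpy as np,cv2
from h import *
def cap(fn,x0,x1,y0,y1):
    f=cv2.imread(fn).astype(float)[y0:y1,x0:x1].min(2); w=np.clip(f-140,0,None); ys,xs=np.mgrid[y0:y1,x0:x1]
    return (w*xs).sum()/w.sum(),(w*ys).sum()/w.sum(),w.sum()
for n,b in (("side8raw",(298,308,288,300)),("side9raw",(298,310,290,303)),("side10raw",(299,309,290,302))):
    c=cap(f"pics/{n}.png",*b); print(n,c,at("side",c[0],c[1],52))
a=cv2.imread("pics/side8raw.png")[280:310,290:320];b=cv2.imread("pics/side10raw.png")[280:310,290:320]
cv2.imwrite("pics/cmp.png",cv2.resize(np.hstack([a,b]),None,fx=12,fy=12,interpolation=cv2.INTER_NEAREST))
a=cv2.imread("pics/side0raw.png")[245:275,270:310];b=cv2.imread("pics/side10raw.png")[245:275,270:310]
cv2.imwrite("pics/cmpf.png",cv2.resize(np.hstack([a,b]),None,fx=10,fy=10,interpolation=cv2.INTER_CUBIC))
E
```

```text
side8raw (np.float64(302.459723352319), np.float64(294.13425549227014), np.float64(1229.0)) [ 433.9 -175.2   52. ]
side9raw (np.float64(303.6878453038674), np.float64(297.3121546961326), np.float64(1448.0)) [ 432.1 -183.4   52. ]
side10raw (np.float64(304.2971014492754), np.float64(295.83735909822866), np.float64(1242.0)) [ 435.1 -180.6   52. ]
```

View pics/cmp.png

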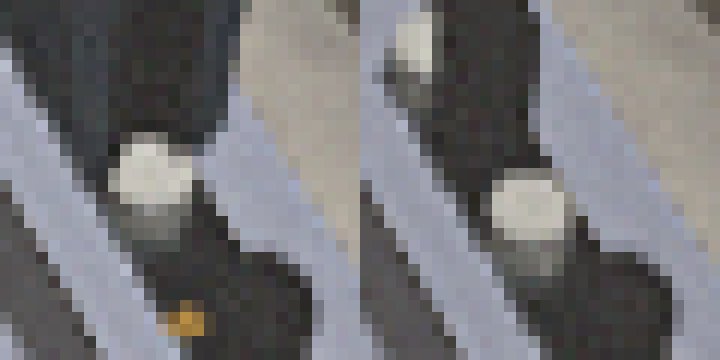

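View pics/cmpf.png

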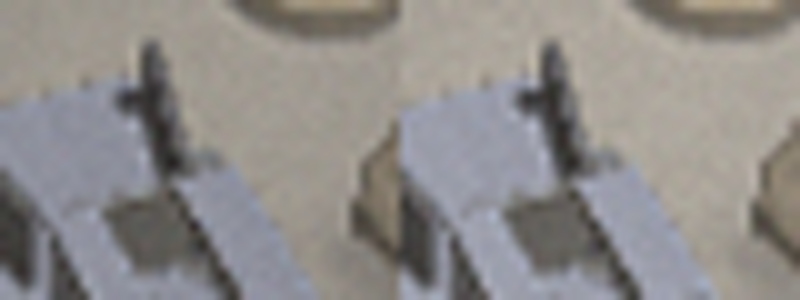

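```bash
python3 - <<'E'
import numpy as np,cv2
from h import *
def L(n): return cv2.resize(cv2.cvtColor(cv2.imread(f"pics/{n}.png"),cv2.COLOR_BGR2GRAY),None,fx=8,fy=8,interpolation=cv2.INTER_CUBIC)
A=L("side8raw");B=L("side10raw")
for x0,x1,y0,y1 in((299,308,290,300),(300,307,291,300),(298,308,292,301)):
    t=A[y0*8:y1*8,x0*8:x1*8]; r=cv2.matchTemplate(B[(y0-4)*8:(y1+8)*8,(x0-5)*8:(x1+8)*8],t,cv2.TM_CCOEFF_NORMED); _,m,_,p=cv2.minMaxLoc(r)
    d=np.array(p)/8-[5,4]; print(d,m,at("side",302.5+d[0],294.1+d[1],52)-at("side",302.5,294.1,52))
s=env.state();print(s["time_s"])
a=cv2.imread("pics/side0raw.png");b=cv2.imread("pics/side10raw.png")
cv2.imwrite("pics/cmpl.png",cv2.resize(np.hstack([a[130:245,190:270],b[130:245,190:270]]),None,fx=4.8,fy=4.8,interpolation=cv2.INTER_CUBIC))
E
```

```text
[1.375 2.75 ] 0.8172169923782349 [-1.  -7.4  0. ]
[1.375 2.75 ] 0.8576008677482605 [-1.  -7.4  0. ]
[1.5   2.625] 0.9431740641593933 [-0.6 -7.2  0. ]
21.4833
```

View pics/cmpl.png

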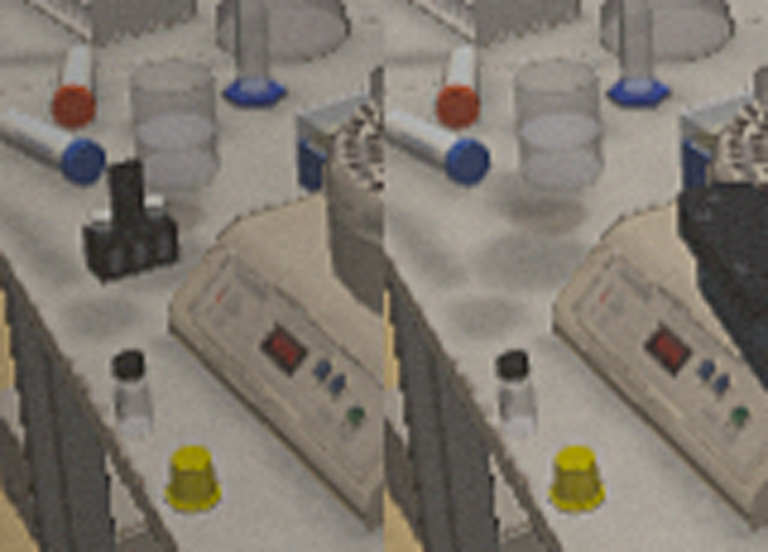

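```bash
python3 -c "
from workcell import env
print(env.job_done())"
```

```text
the job is handed in; nothing more can be done
None
```

The job was handed in at about 21.5 s. I gripped the carrier by its tab, set it on the lane floor before the flap and slid it in through the flap. It met the plunger with the TCP at about y = −156 mm, and I pushed it home gently. The highest push reading was about 12.5 N, though forces are only read at the end of each call. I then let go and raised the gripper about 150 mm clear.

**Last checks:**
- **Flap:** it looks the same as in the starting picture, so shut.
- **Plunger:** the carrier's cap moved about 7.4 mm after first contact. The gripper's own travel gives about 8.5 mm. Either is above the 5 mm needed, and the plunger travel was not read directly.
- **Loose things:** the beaker, vial and stopper look unmoved.

**What disagreed or went less than cleanly:**
- **Cameras:** they differed by several mm across the lane. I trusted the side camera after checking it against the held carrier.
- **Grasp:** it went a little low, so the fingertips rested on the vial caps with about 4 N.
- **Cap centroid:** a rough centroid measurement put the plunger movement at only about 5.4 mm. I relied on the template matching instead.

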